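# Level the steam purge unit, then purge it into the drip cup

### The arm

A 7-joint arm with a two-finger parallel gripper is mounted at the origin on the work surface. World frame = base frame: x ahead of the robot, y to its left, z up, the work surface at z = 0. Lengths are in m, angles in degrees, forces in N, time in s.
With the tool pointing down it reaches from about 0.35 to 0.9 m from the base axis. Payload 8.1 kg.
Tool frame: the origin (TCP) lies at the very end of the fingers, on their centre line; the grasp point (between the pads) lies 19 mm behind it; z points along the fingers, y is the line along which they close (so a half turn about z gives the same grasp; the last joint's range is limited). The gripper opens to 85 mm and grips with 20 to 120 N. Pads are 22 mm wide; open, the fingers measure 114 mm over their backs; the gripper's body (76 mm by 85 mm) begins 54 mm behind the grasp point. The pads swing forward as they close: fully open they stand 13 mm farther back than shut.
Start: joints at [63.908, 24.895, 1.432, 90.138, -0.665, 64.973, -4.303], TCP at [0.216, -0.587, 0.231] pointing down, gripper open.
Joint ranges: [-149.89, 149.89], [-25.12, 119.58], [-72.63, 75.52], [4.76, 147.25], [-75.54, 255.54], [6.69, 114.76], [-157.13, 157.13]. Speed limits (degrees/s): [127.2, 127.2, 172.46, 172.46, 180, 180, 180].

### API

Orientations are given as [roll, pitch, yaw] about the fixed x, y, z axes, in that order (R = Rz(yaw) Ry(pitch) Rx(roll)).
In Python, from bench import state, capture, calibration, job_done, look_for, outline_of, mark_of gives the robot as it stands.
- The arm moves only by the tool step_arm, never from a script. Its argument "increments" is one flat list of numbers, 7 for each row, row after row: the shift along the tool's x, y, z in mm, then the turn, a rotation vector about the tool's x, y, z in rad, then the finger opening in mm, from 0 to 85.4. A call has exactly 5 rows; each row is the pose to reach, as a shift and turn from the pose commanded when the call began, along the tool's axes at that moment; what a row does not reach only later rows make up. A row lasts 1/10 s, in which the tool goes at most 50 mm and 8.59 degrees, less where a joint would pass 70% of its speed; a pose out of reach is approached as far as the arm can. A call with a gripper value outside its range is refused whole. The fingers move at their own pace and stop on an object; "squeeze" is the grip in N (left out, the last holds). Time passes only in rows, so rows that repeat a pose let the fingers close, or fill a call up. It gives the time, the measured TCP pose, the force, the opening and the grip force at its end, in the units of the state.
- state(): the state, without advancing time (a new reading comes with each control period).
- capture(name): name is "scene" or "top"; returns the picture (384x512x3 uint8, red, green, blue); there is no depth.
- calibration(name): a dict with "intrinsics" (3x3 intrinsics, pixels), "k1" (the pictures are not rectified: a ray, as slopes to the right and down, at radius r is drawn at 1 + k1 r^2 times it, then the intrinsics apply), "view" (4x4, takes a point from world to camera coordinates). Camera axes: x right, y up, looking along -z (the intrinsics and any distortion apply to the point x, -y, -z); pixel columns grow to the right and rows downward; lengths in m; the calibration is good to about 2 mm. A picture is of the moment at which its call begins. calibration takes no time and is no camera call.
- job_done(): hands the job in; it is judged then, once.
Trained networks look in the newest picture that a camera, given by its name, has taken for a name from the list of things; names that differ only in an ending like _2 or _b are one class to them, and where a whole thing is asked for, a point or a joint stands for the part that bears it (a point fixed in the world has none). Each returns a list of dicts, best first, with "conf" (0 to 1); they miss things now and then, are a little off and sometimes report something else, mostly with a low value. They report only what shows in the picture. A call takes as long as a camera call. They do not tell look-alikes from the thing itself.
- look_for(camera, target): "centre" ([column, row] in pixels, amid what is visible of it).
- outline_of(camera, target): "pixels" (384x512 bool, what is visible of it) and "centre" ([column, row] in pixels, amid what is visible of it).
- mark_of(camera, target): "centre" ([column, row] in pixels: a listed point, or the origin of a listed thing).
The state is a dict: "time_s": time; "q": joint angles; "joint_velocities": joint speeds; "effort": joint torques, N m; "tcp_pos": TCP position; "orientation": TCP orientation; "ft_force": force on the tool from outside, world axes, zero at the start; "ft_torque": the same for the moment, N m; "opening": opening from 0.0 (shut) to 1.0 (fully open); "finger_force": force on a finger pad.
Only numpy, scipy, OpenCV 4.12 (cv2) and the standard library are available. Lean on these libraries where they do the work, as an engineer would, in place of code of your own. Each camera call takes 0.05 s, during which the arm holds its last target. There are 200 camera calls.

### The job

The steam purge unit sags at its front: push the wooden wedge, thin edge first, under its front foot until the level on top reads centred, and leave the wedge there. Then push the spring lever on top over to the side where the open drip cup stands (not the side of the lidded tin), lean it firmly against its stop with a push of about 14 N for a good second without forcing it, and let it spring back to the middle. Leave the cup, the tin and the thread cone standing where they are.

Things in the scene. Friction and masses are not known exactly. Their poses are not given: they have to be found in the camera images.
- purge_base: Fixed, level steel drip shelf under the purge unit; spans x -20 to +105 mm, y -215 to +215 mm of its frame, top face 6 mm above its origin. Its height over the bench varies 3 mm either way. Its -x axis points to the unit's front (towards the robot), +y to the unit's left end, z up. The unit is hinged on two brackets at its rear.
- purge_unit (a joint): Tilt of the white housing (0.9 kg, varied) about a hinge along y at x +80, z +50 mm of purge_base, rad: 0 level (the dark bubble on top is midway between the two marks), negative front low. Hangs at -0.062 on its droop stop at the start, can rise to +0.04; only its weight holds it down.
- level_vial (a point): Centre of the level on the housing's top, a 70 x 20 mm black holder with a dark bubble moving along x (it moves to the high side). The housing is 150 x 200 x 65 mm: x -70 to +80, y -100 to +100 mm of purge_base, its top 95 mm above the purge_base origin when level. A thin pipe at each end reaches out and bends down over a cup place.
- front_foot (a point): Lowest point of the unit's single front foot, an 8 mm radius ball end under a 36 mm wide steel arm that ends 9 mm ahead of it, at x -110, y 0 mm of purge_base. It is 21 mm above the purge_base origin when the unit is level; hanging it is about 12 mm lower, 6 to 12 mm clear of the bench.
- wedge: Loose wooden wedge, 120 mm long (x), 36 wide (y), 0.12 kg (varied). Origin: centre of its underside, z up. Thin edge (2 mm thick) at x = +60 mm; the top rises evenly to 30 mm at x = -35 mm; from there to x = -60 mm a flat-topped tail 30 mm high, to grip across the width. Pushing it under the foot takes about 5 to 15 N; released, friction keeps it there.
- purge_lever (a joint): Angle of the spring-centred lever on the unit, rad: 0 upright, positive leans to purge_base +y, negative to -y; firm stops at +0.45 and -0.45. Spring 0.5 Nm/rad: about 4 N at the grip just short of the stop, so a firmer push means pressing on the stop itself. Let go, it returns to 0.
- lever_grip: Black flat grip of the lever, 34 mm (x) by 14 (y) by 40 tall, to be pushed on one broad face (normals along y), not squeezed: it is not made for over 30 N. Origin: its centre, 62 mm from the lever's hinge, which runs along x at x +10, y 0, z +100 mm of purge_base when the unit is level. Below it is a 10 mm round rod on a flat steel boss.
- drip_cup: Open steel cup, 70 mm across, 45 mm tall, on the drip shelf under the pipe at one end of the unit, about 165 mm from the mid-plane; which end varies. Origin: centre of its underside.
- pin_tin: Closed square steel tin with a flat lid, 67 x 67 mm, 38 mm tall, on the drip shelf at the other end. Origin: centre of its underside.
- thread_cone: Cone of thread, 68 mm across the foot, 100 mm tall, on the bench. Origin: centre of its underside.
Not all that is in view belongs to the job. Of the things that look like the wedge, the larger one is meant. What is shaped like the pin_tin but turquoise is not meant.

How it is judged:
By the outcome, as a careful person would: the job done as asked, in the order asked, and still so for the second after the job is handed in, with the robot touching nothing.
It also fails if it takes over 72 s, if anything falls off the work surface, if the arm or the gripper's body presses on something with over 40 N, if the wrist force passes 120 N, or if a joint passes its speed limit or range.

## Working session

There is one attempt and no reset: what is moved stays moved. The work goes in short steps, Python scripts to look and compute and a tool call to move; the robot and the scene stay as the last step left them, time stands still between calls to the robot, and variables do not carry over. Pictures are saved under pics/ and viewed, at most 10 in all, crops included, and the job is handed in when it is done.

Besides the shell and the picture viewer there is one more tool, called in YAML: its name, and indented under it one key for each argument. step_arm: Moves the arm, as the interface text tells. Its arguments: {"type":"object","properties":{"increments":{"type":"array","items":{"type":"number"}},"squeeze":{"type":"number"}},"required":["increments"]}

```bash
mkdir -p pics
cat > h.py <<'E'
import numpy as np, cv2
from bench import state, capture, calibration, job_done, look_for, outline_of, mark_of
def ray(cam,px):
    c=calibration(cam);K=np.array(c["intrinsics"]);V=np.array(c["view"])
    p=cv2.undistortPoints(np.array([[px]],float),K,np.array([c["k1"],0,0,0,0.]))[0,0] if 1 else 0
    R=V[:3,:3];t=V[:3,3];d=R.T@np.array([p[0],-p[1],-1]);o=-R.T@t
    return o,d
def at_z(cam,px,z):
    o,d=ray(cam,px);return o+d*(z-o[2])/d[2]
def proj(cam,P):
    c=calibration(cam);K=np.array(c["intrinsics"]);V=np.array(c["view"])
    q=(V[:3,:3]@np.atleast_2d(P).T).T+V[:3,3]
    x=q[:,0]/-q[:,2];y=-q[:,1]/-q[:,2];s=1+c["k1"]*(x*x+y*y)
    return np.c_[K[0,0]*x*s+K[0,2],K[1,1]*y*s+K[1,2]]
def tri(px1,px2,c1="scene",c2="top"):
    o1,d1=ray(c1,px1);o2,d2=ray(c2,px2)
    A=np.c_[d1,-d2];s=np.linalg.lstsq(A,o2-o1,rcond=None)[0]
    a=o1+s[0]*d1;b=o2+s[1]*d2
    return (a+b)/2,np.linalg.norm(a-b)
def save(cam,name,crop=None,f=1):
    im=capture(cam)[:,:,::-1]
    if crop: im=im[crop[1]:crop[3],crop[0]:crop[2]]
    cv2.imwrite("pics/"+name,cv2.resize(im,None,fx=f,fy=f,interpolation=cv2.INTER_CUBIC))
E
cat > a.py <<'E'
from h import *
a=capture("scene");b=capture("top")
im=np.vstack([a,b])[:,:,::-1]
cv2.imwrite("pics/a.png",cv2.resize(np.hstack([a,b])[:,:,::-1],(800,300)))
cv2.imwrite("pics/s.png",cv2.resize(a[:,:,::-1],(800,600)));cv2.imwrite("pics/t.png",cv2.resize(b[:,:,::-1],(800,600)))
np.set_printoptions(precision=4,suppress=True)
for n in ["scene","top"]:
    V=np.array(calibration(n)["view"]);print(n,-V[:3,:3].T@V[:3,3], calibration(n)["intrinsics"],calibration(n)["k1"])
    for t in ["wedge","purge_base","level_vial","front_foot","lever_grip","drip_cup","pin_tin","thread_cone"]:
        print(t,[(np.round(m["centre"],1).tolist(),round(m["conf"],2)) for m in mark_of(n,t)])
print(state())
E
python3 a.py
```

```text
scene [1.3298 0.1287 1.2287] [[481.0336   0.     257.58  ]
 [  0.     481.0336 195.9544]
 [  0.       0.       1.    ]] -0.1212743957251865
wedge [([368.5, 209.0], 0.78), ([332.1, 182.7], 0.74)]
purge_base [([243.2, 241.1], 0.58)]
level_vial [([271.1, 226.6], 0.86)]
front_foot [([238.5, 203.7], 0.63)]
lever_grip [([240.1, 210.8], 0.52)]
drip_cup [([303.1, 240.0], 0.76)]
pin_tin [([186.4, 255.1], 0.97), ([144.2, 213.3], 0.81), ([300.5, 239.6], 0.6)]
thread_cone [([170.3, 166.7], 0.74), ([269.2, 224.1], 0.67), ([240.1, 207.6], 0.66)]
top [0.5453 0.0434 1.0755] [[375.1407   0.     255.233 ]
 [  0.     375.1407 187.9179]
 [  0.       0.       1.    ]] 0.01326439544658339
wedge [([163.6, 236.0], 0.78), ([123.8, 210.8], 0.62)]
purge_base [([255.8, 155.1], 0.83)]
level_vial [([231.8, 156.4], 0.66), ([164.4, 234.6], 0.58)]
front_foot []
lever_grip [([260.3, 153.4], 0.62)]
drip_cup [([197.4, 157.8], 0.63)]
pin_tin [([364.7, 185.8], 0.7), ([231.2, 154.7], 0.65), ([308.3, 137.5], 0.6)]
thread_cone [([356.0, 245.8], 0.65)]
{'time_s': 0.9, 'q': array([63.9065, 24.8932,  1.433 , 90.1384, -0.6655, 64.9732, -4.3033]), 'joint_velocities': array([ 0.0192, -0.0077,  0.018 ,  0.0675, -0.0325,  0.0172,  0.0193]), 'effort': array([  0.0007, -67.0275,   1.0248, -31.6563,   0.0155,   0.0022,
        -0.    ]), 'tcp_pos': array([ 0.2159, -0.5865,  0.2313]), 'orientation': array([179.9965,  -0.0002,  20.2087]), 'ft_force': array([ 0.2743,  1.0662, -0.1298]), 'ft_torque': array([-0.044 ,  0.0407, -0.0148]), 'finger_force': 0.0, 'opening': 0.9960340850914937}
```

View pics/s.png

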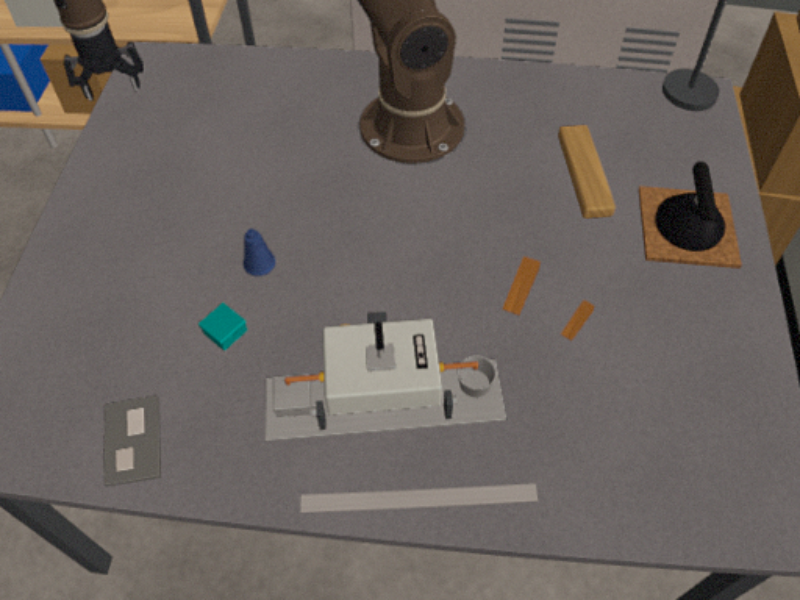

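View pics/t.png

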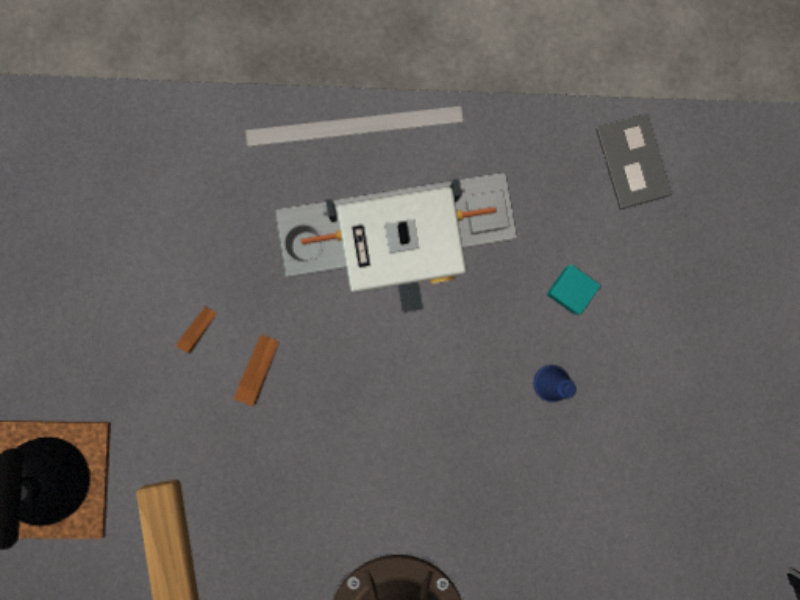

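The drip cup is at the unit's +y end: top view (197,158), scene (303,240). The tin is at the -y end: top view (305,132). There are two wedge candidates:
- Large: top (163,236), scene (333,183).
- Small: top (124,211), scene (369,209).

The task says the larger one is meant. I'll check that in a crop, along with which end is thin.

```bash
cat > b.py <<'E'
from h import *
np.set_printoptions(precision=4,suppress=True)
a=capture("scene");b=capture("top")
ca=cv2.resize(a[150:230,305:395],(400,356),interpolation=3);cb=cv2.resize(b[185:270,105:195],(400,356),interpolation=3)
cv2.imwrite("pics/w.png",np.hstack([ca,cb])[:,:,::-1])
for n in ["scene","top"]:
    for o in outline_of(n,"wedge"):
        m=o["pixels"].astype(np.uint8);c=np.argwhere(m)[:,::-1].astype(np.float32)
        r=cv2.minAreaRect(c);print(n,"wedge",o["conf"],m.sum(),r,cv2.boxPoints(r).tolist())
    for t in ["purge_base","drip_cup","pin_tin","purge_unit"]:
        for o in outline_of(n,t)[:2]:
            m=o["pixels"];c=np.argwhere(m)[:,::-1].astype(np.float32);print(n,t,o["conf"],m.sum(),o["centre"],cv2.boxPoints(cv2.minAreaRect(c)).round(1).tolist())
E
python3 b.py
```

```text
scene wedge 0.84 472 ((333.92333984375, 182.3357696533203), (13.926030158996582, 36.73737716674805), 19.98310661315918) [[321.1021728515625, 197.21897888183594], [333.65692138671875, 162.6934356689453], [346.7445068359375, 167.4525604248047], [334.18975830078125, 201.9781036376953]]
scene wedge 0.61 4228 ((242.9340057373047, 230.42529296875), (63.2778434753418, 119.49822998046875), 85.42607879638672) [[180.8521270751953, 203.65184020996094], [299.96978759765625, 194.12242126464844], [305.015869140625, 257.19873046875], [185.89822387695312, 266.7281494140625]]
scene wedge 0.56 235 ((369.3040466308594, 204.07432556152344), (8.951067924499512, 26.969451904296875), 35.53767776489258) [[357.8243103027344, 212.44595336914062], [373.4999694824219, 190.5], [380.7837829589844, 195.70269775390625], [365.1081237792969, 217.64865112304688]]
scene purge_base 0.81 6965 [245.6, 249.3] [[163.6999969482422, 205.5], [315.8999938964844, 192.39999389648438], [322.5, 268.6000061035156], [170.1999969482422, 281.79998779296875]]
scene drip_cup 0.89 428 [304.8, 237.6] [[288.5, 241.5], [306.0, 224.0], [321.5
[... 1430 characters left out ...]
14.8000030517578]]
top drip_cup 0.82 400 [191.7, 155.2] [[178.8000030517578, 147.39999389648438], [200.10000610351562, 140.3000030517578], [207.8000030517578, 163.39999389648438], [186.5, 170.5]]
top pin_tin 0.84 567 [312.5, 137.3] [[297.0, 124.9000015258789], [322.5, 121.19999694824219], [326.0, 146.10000610351562], [300.5, 149.8000030517578]]
top pin_tin 0.74 638 [367.4, 182.0] [[349.0, 187.0], [364.6000061035156, 166.1999969482422], [385.20001220703125, 181.6999969482422], [369.6000061035156, 202.5]]
top purge_unit 0.78 4613 [259.0, 152.1] [[187.1999969482422, 167.60000610351562], [223.10000610351562, 90.0], [315.6000061035156, 132.6999969482422], [279.79998779296875, 210.39999389648438]]
```

View pics/w.png

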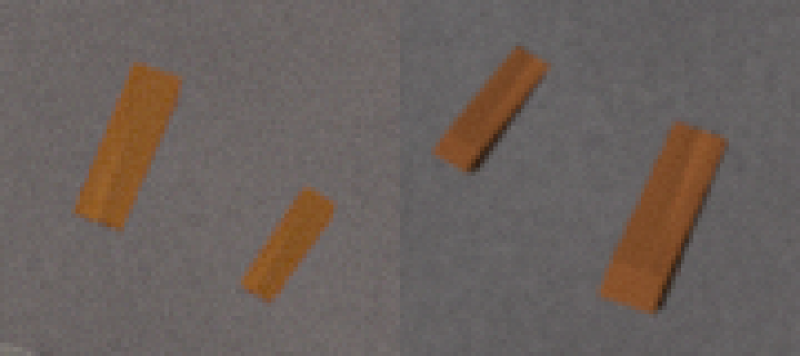

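The crop confirms the large wedge: top (164,236), scene (334,182). Its flat tail is the lighter facet at the lower end towards the robot, and the thin edge points to +x. Next I'll fit the poses of the wedge and the shelf.

```bash
cat > fit.py <<'E'
from h import *
from scipy.optimize import minimize, least_squares
np.set_printoptions(precision=4,suppress=True)
W=np.array([[x,y,z] for x,z in [(60,0),(60,2),(-35,30),(-60,30),(-60,0)] for y in(-18,18)])/1e3
def tf(p,P,z=0):
    c,s=np.cos(p[2]),np.sin(p[2]);return P@np.array([[c,s,0],[-s,c,0],[0,0,1]])+[p[0],p[1],z]
def fitwedge(p0,cams=("scene","top")):
    M={}
    for n in cams:
        im=capture(n);o=outline_of(n,"wedge")
        e=proj(n,[[p0[0],p0[1],.01]])[0]
        o=min(o,key=lambda q:np.hypot(*(np.array(q["centre"])-e)))
        M[n]=o["pixels"].astype(np.float32)
    def cost(p):
        c=0
        for n,m in M.items():
            h=cv2.convexHull((proj(n,tf(p,W))*16*8).round().astype(np.int32))
            big=np.zeros((384*2,512*2),np.uint8);cv2.fillConvexPoly(big,((h/8*2).round()).astype(np.int32),255,shift=4)
            r=cv2.resize(big,(512,384),interpolation=cv2.INTER_AREA)/255.;c+=np.abs(r-m).sum()/m.sum()
        return c
    best=min((minimize(cost,p0,method="Nelder-Mead",options=dict(initial_simplex=np.array(p0)+np.array([[0,0,0],[.01,0,0],[0,.01,0],[0,0,d]]),xatol=1e-4)) for d in(.15,-.1)),key=lambda r:r.fun)
    return best.x,best.fun
S=np.array([[105,215,6],[105,-215,6],[-20,-215,6],[-20,215,6]])/1e3
if __name__=="__main__":
    for cams in (("scene","top"),("top",)):
        p,f=fitwedge([at_z("top",(164,236),.01)[0],at_z("top",(164,236),.01)[1],np.radians(-20)],cams);print("wedge",p,np.degrees(p[2]),f)
    t=np.array([(276,210),(506,174),(516,239),(286,276)])/1.5625
    s=np.array([(504,418),(268,438),(265,376),(498,360)])/1.5625
    print([at_z("top",q,.006) for q in t])
    # S order: rear-left(+y), rear-right, front-right, front-left
    r=least_squares(lambda p:np.r_[(proj("top",tf(p,S,p[3]))-t).ravel(),(proj("scene",tf(p,S,p[3]))-s).ravel()],[.65,.05,.1,0]);
    print("base",r.x,np.degrees(r.x[2]),r.fun.round(1));p=r.x
    F=np.array([[-110,0,9],[0,55,90],[10,0,162]])/1e3
    print("foot,vial,grip",tf(p,F,p[3]));print(proj("top",tf(p,F,p[3])),proj("scene",tf(p,F,p[3])))
    for t,P in (("cup",[0,165,0]),("tin",[0,-165,0])): print(t,tf(p,np.array([P])/1e3))
    print("cone",at_z("top",(352,245),.03))
E
python3 fit.py
```

```text
wedge [ 0.4484  0.2624 -0.3171] -18.169097542752287 0.2786566904067572
wedge [ 0.4485  0.2613 -0.3163] -18.12124631974413 0.07798778527804565
[array([0.7377, 0.2381, 0.006 ]), array([ 0.8172, -0.1829,  0.006 ]), array([ 0.6968, -0.2035,  0.006 ]), array([0.6176, 0.2162, 0.006 ])]
base [ 0.6754  0.011   0.1854 -0.0035] 10.624691653267169 [-1.  -0.2 -0.9 -0.1 -0.1  0.7 -0.7  0.6  0.9  0.9 -2.2  0.1  0.4  0.2
 -1.8 -0.6]
foot,vial,grip [[ 0.5673 -0.0093  0.0055]
 [ 0.6652  0.065   0.0865]
 [ 0.6852  0.0128  0.1585]]
[[261.9362 196.2711]
 [236.2247 157.9577]
 [257.1324 146.8991]] [[241.7129 208.8128]
 [263.1738 225.329 ]
 [242.5127 216.2541]]
cup [[0.645  0.1731 0.    ]]
tin [[ 0.7058 -0.1512  0.    ]]
cone [ 0.4368 -0.2629  0.03  ]
```

```bash
cat > plan.py <<'E'
import numpy as np
from scipy.spatial.transform import Rotation as Ro
def rows(p0,y0,wp):
    # vertical tool: rows for world waypoints (x,y,z[m],yaw deg) relative to pose p0,yaw y0
    R=Ro.from_euler("xyz",[180,0,y0],degrees=True)
    out=[]
    for w in wp:
        s=R.inv().apply((np.array(w[:3])-p0)*1e3)
        t=(R.inv()*Ro.from_euler("xyz",[180,0,w[3]],degrees=True)).as_rotvec()
        out.append([*s.round(0).astype(int).tolist(),0,0,round(float(t[2]),2)])
    return out
E
python3 - <<'E'
from plan import *
n=20;s=np.linspace(0,1,n+1)
az=np.radians(-69.8+s*(34.4+69.8));r=.625+s*(.489-.625)-.08*np.sin(np.pi*s)
z=.231+s*0.; z[-5:]=[.231,.21,.18,.15,.12];yaw=20.2+s*(161.85-20.2)
P=np.c_[r*np.cos(az),r*np.sin(az),z,yaw]
for k in range(0,n,5):print(P[k,:].round(3),rows(P[k,:3],P[k,3],P[k+1:k+6]))
E
```

```text
[ 0.216 -0.587  0.231 20.2  ] [[55, -22, 0, 0, 0, -0.12], [106, -48, 0, 0, 0, -0.25], [153, -78, 0, 0, 0, -0.37], [196, -110, 0, 0, 0, -0.49], [235, -145, 0, 0, 0, -0.62]]
[ 0.386 -0.37   0.231 55.612] [[49, -9, 0, 0, 0, -0.12], [96, -21, 0, 0, 0, -0.25], [141, -36, 0, 0, 0, -0.37], [183, -52, 0, 0, 0, -0.49], [224, -70, 0, 0, 0, -0.62]]
[ 0.454 -0.145  0.231 91.025] [[43, 6, 0, 0, 0, -0.12], [86, 11, 0, 0, 0, -0.25], [128, 13, 0, 0, 0, -0.37], [170, 13, 0, 0, 0, -0.49], [213, 11, 0, 0, 0, -0.62]]
[4.61000e-01 6.80000e-02 2.31000e-01 1.26438e+02] [[37, 21, 0, 0, 0, -0.12], [76, 39, 21, 0, 0, -0.25], [117, 55, 51, 0, 0, -0.37], [159, 68, 81, 0, 0, -0.49], [202, 77, 111, 0, 0, -0.62]]
```

step_arm:
  increments: [45,-18,0,0,0,-0.12,70,90,-40,0,0,0,-0.25,70,135,-68,0,0,0,-0.37,70,180,-100,0,0,0,-0.49,70,218,-132,0,0,0,-0.62,70]

```text
time_s: 2.3
tcp_pos: [0.3722, -0.3925, 0.2315]
orientation: [180.0, 0.0, 56.0]
ft_force: [0.5, -0.2, -0.8]
opening: 0.82
finger_force: 0.0
```

step_arm:
  increments: [46,-9,0,0,0,-0.12,70,92,-21,0,0,0,-0.25,70,137,-36,0,0,0,-0.37,70,181,-52,0,0,0,-0.49,70,224,-70,0,0,0,-0.62,70]

```text
time_s: 2.8
tcp_pos: [0.4396, -0.1679, 0.2316]
orientation: [180.0, 0.0, 91.5]
ft_force: [1.5, -0.3, -0.4]
opening: 0.817
finger_force: 0.0
```

step_arm:
  increments: [43,6,0,0,0,-0.12,70,86,11,0,0,0,-0.25,70,128,13,0,0,0,-0.37,70,170,13,0,0,0,-0.49,70,213,11,0,0,0,-0.62,70]

```text
time_s: 3.3
tcp_pos: [0.4455, 0.045, 0.2316]
orientation: [180.0, 0.0, 127.0]
ft_force: [0.3, 1.1, 0.6]
opening: 0.824
finger_force: 0.0
```

step_arm:
  increments: [42,21,15,0,0,-0.12,70,84,42,35,0,0,-0.25,70,126,63,55,0,0,-0.37,70,168,84,75,0,0,-0.49,70,208,105,95,0,0,-0.61,70]

```text
time_s: 3.8
tcp_pos: [0.4052, 0.2724, 0.1368]
orientation: [180.0, 0.0, 162.0]
ft_force: [1.5, 0.3, 0.9]
opening: 0.817
finger_force: 0.0
```

Run:
```python
from fit import *
save("top","g.png",(100,170,230,290),5)
s=state();print(s["tcp_pos"],s["orientation"],s["opening"])
try: print(fitwedge([.4485,.2618,-.3165],("scene",)))
except Exception as e: print(e)
```

```text
[0.4017 0.2803 0.1349] [179.7266  -0.2168 162.847 ] 0.8190099516315108
(array([ 0.447 ,  0.2657, -0.3451]), np.float64(0.1388048552754435))
```

View pics/g.png

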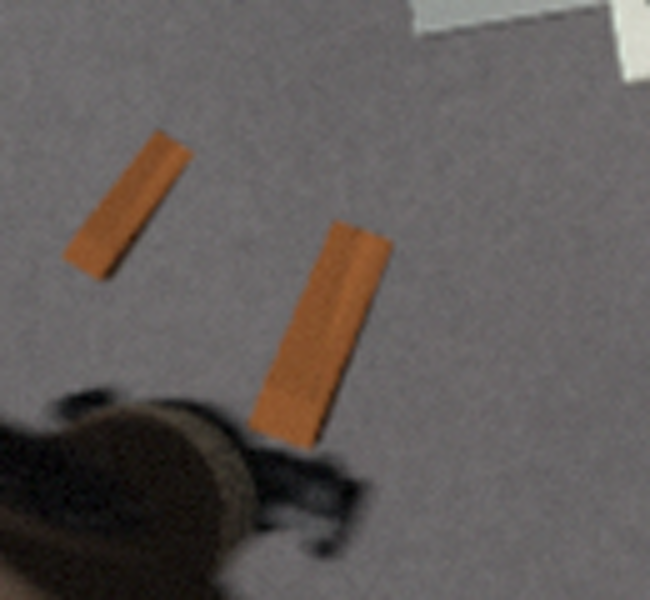

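The top view shows the wedge's tail at crop (285,420), with the open fingers hovering above and behind it. The offset is parallax from the gripper's height. I'll lower to straddle the tail.

step_arm:
  increments: [-2,-1,35,0,0,0.03,75,-2,-1,70,0,0,0.03,75,-2,-1,95,0,0,0.03,75,-2,-1,115,0,0,0.03,75,-2,-1,128,0,0,0.03,75]

```text
time_s: 4.45
tcp_pos: [0.4074, 0.2676, 0.0083]
orientation: [-179.9, 0.0, 159.9]
ft_force: [0.0, -0.9, 0.8]
opening: 0.878
finger_force: 0.0
```

step_arm:
  increments: [0,0,0,0,0,0,60,0,0,0,0,0,0,45,0,0,0,0,0,0,30,0,0,0,0,0,0,25,0,0,0,0,0,0,25]
  squeeze: 50

```text
time_s: 4.95
tcp_pos: [0.408, 0.2698, 0.0108]
orientation: [179.9, 0.1, 160.0]
ft_force: [-1.2, -1.4, 6.9]
opening: 0.41
finger_force: 48.9
```

step_arm:
  increments: [0,0,0,0,0,0,25,0,0,0,0,0,0,25,0,0,0,0,0,0,25,0,0,0,0,0,0,25,0,0,0,0,0,0,25]

```text
time_s: 5.45
tcp_pos: [0.4079, 0.2698, 0.0108]
orientation: [179.9, 0.1, 160.0]
ft_force: [-0.7, 0.5, 6.3]
opening: 0.418
finger_force: 48.9
```

step_arm:
  increments: [0,0,-20,0,0,0,25,-15,-30,-35,0,0,-0.08,25,-35,-70,-35,0,0,-0.2,25,-55,-110,-35,0,0,-0.33,25,-75,-150,-35,0,0,-0.45,25]

```text
time_s: 5.95
tcp_pos: [0.4267, 0.1009, 0.0453]
orientation: [-180.0, 0.1, -173.9]
ft_force: [0.4, -0.6, -1.6]
opening: 0.413
finger_force: 49.0
```

Run:
```python
from plan import *
from bench import state
s=state();print(s["tcp_pos"],s["orientation"],s["opening"],s["finger_force"],s["ft_force"])
print(rows(s["tcp_pos"],s["orientation"][2],[[.4444,-.0323,s["tcp_pos"][2],190.62]]))
```

```text
[0.4267472  0.1008558  0.04525526] [-1.79964926e+02  1.04799230e-01 -1.73887689e+02] 0.4132385069670221 49.01760041015223 [ 0.39290202 -0.59490953 -1.57748711]
[[-3, -134, 0, 0, 0, -0.08]]
```

step_arm:
  increments: [0,-30,0,0,0,-0.03,25,-1,-65,0,0,0,-0.06,25,-2,-100,0,0,0,-0.08,25,-3,-134,0,0,0,-0.08,25,-3,-134,0,0,0,-0.08,25]

```text
time_s: 6.45
tcp_pos: [0.443, -0.036, 0.0445]
orientation: [-179.8, -0.0, -170.1]
ft_force: [0.3, 0.7, -0.7]
opening: 0.415
finger_force: 49.1
```

Run:
```python
from fit import *
save("scene","h.png",(160,140,320,260),5)
s=state();print(s["tcp_pos"],s["orientation"],s["opening"],s["ft_force"])
for c in ("top","scene"): print([(m["centre"],m["conf"]) for m in mark_of(c,"wedge")],[(m["centre"],m["conf"]) for m in mark_of(c,"front_foot")])
s=state();print(s["tcp_pos"],s["orientation"])
```

```text
[ 0.443  -0.0333  0.0447] [-179.9177    0.017  -169.9401] 0.4116103060871665 [ 0.0351  0.8931 -0.5311]
[([163.3, 235.0], 0.65), ([122.5, 210.0], 0.6)] []
[([237.2, 178.4], 0.8), ([368.5, 206.6], 0.72)] [([238.3, 204.0], 0.95)]
[ 0.4429 -0.0294  0.0448] [ 179.9983    0.0487 -169.5289]
```

View pics/h.png

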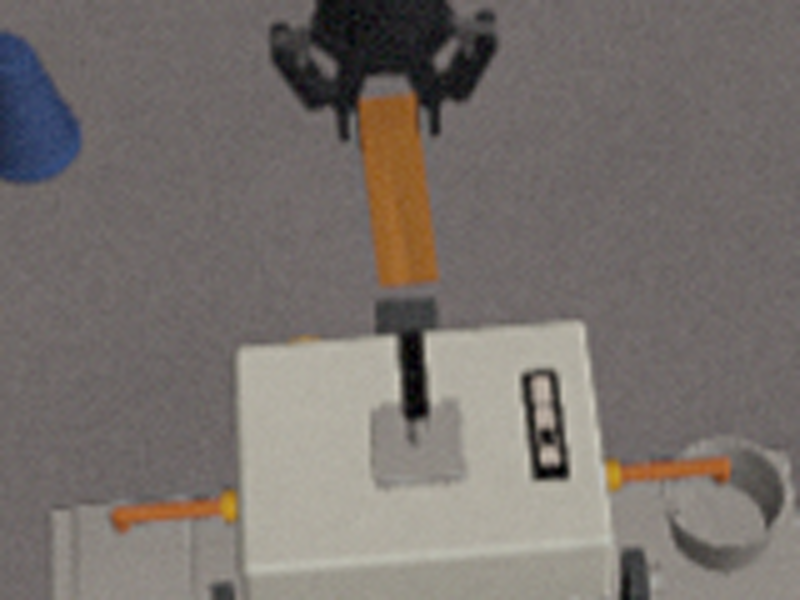

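Run:
```python
from fit import *
p=[.6754,.011,.1854]
print("arm",proj("scene",tf(p,np.array([[-117,y,25] for y in (-18,18)])/1e3,-.0)))
s=state();print(s["tcp_pos"],s["orientation"])
x,y,z=s["tcp_pos"];yaw=np.radians(s["orientation"][2]+180)
T=np.array([[100,-18,2],[100,18,2],[-20,-18,30],[-20,18,30]])/1e3
print("wedge",proj("scene",tf([x,y,yaw],T,z-.0108)))
print("seen tip",[ (v[0]/5+160,v[1]/5+140) for v in [(380,285),(437,278),(360,98),(417,93)]])
print("seen arm front",[(v[0]/5+160,v[1]/5+140) for v in [(376,300),(437,297)]])
```

```text
arm [[235.3144 203.7913]
 [247.3561 202.9085]]
[ 0.4429 -0.0294  0.0448] [ 179.9983    0.0487 -169.5289]
wedge [[235.7469 196.3883]
 [247.7781 195.5383]
 [233.2429 159.0233]
 [244.9143 158.225 ]]
seen tip [(236.0, 197.0), (247.4, 195.6), (232.0, 159.6), (243.4, 158.6)]
seen arm front [(235.2, 200.0), (247.4, 199.4)]
```

The wedge is held straight in the gripper. Its tip at scene (236–247, 196) lines up with the foot's arm at (235–247, 200), and the bubble sits at the rear. I'll lower it and start to push.

step_arm:
  increments: [0,0,12,0,0,0,25,0,0,24,0,0,0,25,0,0,30,0,0,0,25,0,0,34,0,0,0,25,0,0,34,0,0,0,25]

```text
time_s: 7.2
tcp_pos: [0.4425, -0.0298, 0.01]
orientation: [180.0, -0.0, -169.5]
ft_force: [-0.5, 0.6, 0.2]
opening: 0.416
finger_force: 49.2
```

step_arm:
  increments: [-8,0,0,0,0,0,25,-18,0,0,0,0,0,25,-28,0,0,0,0,0,25,-38,0,0,0,0,0,25,-45,0,0,0,0,0,25]

```text
time_s: 7.7
tcp_pos: [0.4882, -0.022, 0.0102]
orientation: [180.0, 0.0, -169.6]
ft_force: [-1.6, 0.3, 0.3]
opening: 0.41
finger_force: 49.2
```

step_arm:
  increments: [-4,0,0,0,0,0,25,-8,0,0,0,0,0,25,-12,0,0,0,0,0,25,-16,0,0,0,0,0,25,-20,0,0,0,0,0,25]

```text
time_s: 8.2
tcp_pos: [0.4996, -0.0199, 0.0098]
orientation: [-179.9, -0.7, -169.6]
ft_force: [-24.2, -4.0, 28.4]
opening: 0.41
finger_force: 48.0
```

Run:
```python
from fit import *
save("scene","i.png",(200,140,290,240),6)
s=state();print(s["tcp_pos"],s["orientation"],s["ft_force"],s["ft_torque"],s["opening"])
```

```text
[ 0.5011 -0.0197  0.0099] [-179.8774   -0.5868 -169.5792] [-15.5403  -2.6585  14.6514] [-0.2153  3.3275  0.0926] 0.4038264853103859
```

View pics/i.png

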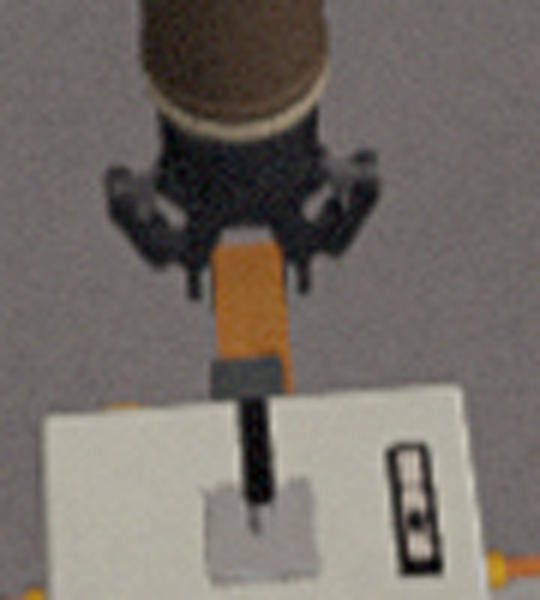

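The wedge is under the foot's arm, crop (250,300). The force is easing as it slides, so I'll relieve the downward load and keep pushing slowly.

step_arm:
  increments: [-2,0,-2,0,0,0,25,-4,0,-2,0,0,0,25,-6,0,-2,0,0,0,25,-8,0,-2,0,0,0,25,-10,0,-2,0,0,0,25]

```text
time_s: 8.75
tcp_pos: [0.5133, -0.018, 0.011]
orientation: [-180.0, -0.4, -169.6]
ft_force: [-5.7, -0.9, -2.9]
opening: 0.412
finger_force: 50.2
```

step_arm:
  increments: [-2,0,0,0,0,0,25,-4,0,0,0,0,0,25,-6,0,0,0,0,0,25,-8,0,0,0,0,0,25,-10,0,0,0,0,0,25]

```text
time_s: 9.25
tcp_pos: [0.5233, -0.0162, 0.011]
orientation: [-180.0, -0.3, -169.6]
ft_force: [-4.9, 0.3, -3.8]
opening: 0.407
finger_force: 50.2
```

```bash
cat > vial.py <<'E'
from fit import *
def look(c):
    im=capture(c); m=mark_of(c,"level_vial")
    e=np.array(m[0]["centre"]) if m else None
    return im,e
if __name__=="__main__":
    import sys
    out=[]
    for c in ("scene","top"):
        im,e=look(c);print(c,e)
        x,y=e.astype(int);k=im[y-20:y+20,x-20:x+20]
        out.append(cv2.resize(k,(400,400),interpolation=3))
    cv2.imwrite("pics/"+sys.argv[1],np.hstack(out)[:,:,::-1])
    s=state();print(s["tcp_pos"],s["ft_force"])
E
python3 vial.py v1.png
```

```text
scene [269.5 222.4]
top [228.1 154.9]
[ 0.5244 -0.0159  0.0114] [-4.8704 -0.7116 -4.8198]
```

View pics/v1.png

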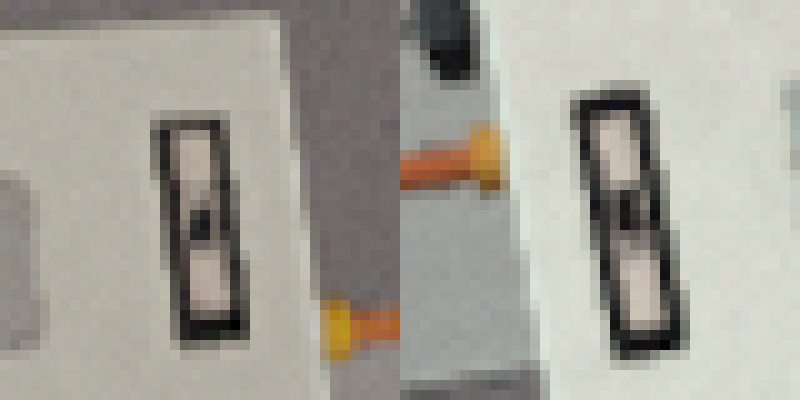

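The bubble is nearly between the marks, slightly to the rear: scene crop (203,222), top crop (625,210). The front is therefore still a little low. I'll quantify this with an averaged profile along the vial.

```bash
cat > prof.py <<'E'
from fit import *
import sys
p=[.6754,.011,.1854]
def prof(c,e,n=8):
    im=np.mean([capture(c).astype(float).mean(2) for _ in range(n)],0)
    # vial axis direction in image: project unit x at top height about the marked point
    w=at_z(c,e,.095);u=np.array([np.cos(p[2]),np.sin(p[2]),0]);v=np.array([-u[1],u[0],0])
    xs=np.arange(-42,42.1,1.)/1e3
    def samp(o,xs,lat):
        P=proj(c,w+o*v+np.outer(xs,u)+lat*v);return cv2.remap(im.astype(np.float32),P[:,0].astype(np.float32)[None],P[:,1].astype(np.float32)[None],1)[0]
    # centre laterally: the line with the brightest inside (light strip)
    o=max(np.arange(-8,8.1,.5)/1e3,key=lambda o:np.sort(samp(o,np.arange(-25,25.1,1.)/1e3,0))[-30:].mean())
    return xs*1e3,np.mean([samp(o,xs,l) for l in(-.001,0,.001)],0),o
if __name__=="__main__":
    E={"scene":(269.8,222.8),"top":(228.3+.5-.5,155.2)}
    R={}
    for c in E:
        m=mark_of(c,"level_vial");e=m[0]["centre"] if m else E[c]
        x,q,o=prof(c,e);R[c]=q
        print(c,e,o);print(" ".join(f"{int(a)}:{int(b)}" for a,b in zip(x[::2],q[::2])))
    np.savez(sys.argv[1],**R);s=state();print(s["tcp_pos"],s["ft_force"])
E
python3 prof.py p1.npz
```

```text
scene [269.5, 222.4] -0.002
-42:174 -40:173 -38:174 -36:175 -34:176 -32:154 -30:126 -28:83 -26:97 -24:142 -22:162 -20:172 -18:171 -16:171 -14:171 -12:171 -10:163 -8:149 -6:131 -4:112 -2:91 0:66 2:42 4:37 6:40 8:50 10:83 12:116 14:148 16:162 18:170 20:169 22:168 24:168 26:169 28:163 30:152 32:116 34:76 36:27 38:28 40:53 42:115
top [228.1, 154.9] 0.008
-42:210 -40:209 -38:207 -36:207 -34:208 -32:210 -30:211 -28:212 -26:210 -24:207 -22:206 -20:207 -18:210 -16:211 -14:211 -12:210 -10:207 -8:204 -6:204 -4:205 -2:207 0:207 2:209 4:209 6:207 8:204 10:203 12:203 14:204 16:204 18:205 20:204 22:202 24:200 26:199 28:200 30:201 32:204 34:206 36:207 38:207 40:206 42:205
[ 0.5246 -0.0158  0.0116] [-5.4634 -1.0578 -5.7725]
```

step_arm:
  increments: [-1,0,0,0,0,0,25,-2,0,0,0,0,0,25,-3,0,0,0,0,0,25,-4,0,0,0,0,0,25,-5,0,0,0,0,0,25]

```text
time_s: 10.85
tcp_pos: [0.5308, -0.0144, 0.0121]
orientation: [-180.0, -0.1, -169.6]
ft_force: [-4.7, -0.8, -5.7]
opening: 0.41
finger_force: 50.3
```

```bash
sed -i 's/o=max(np.arange(-8,8.1,.5).*/o=max(np.arange(-5,5.1,.5)\/1e3,key=lambda o:samp(o,xs,0).std())/; s/,prof(c,e)/,prof(c,e)/' prof.py; python3 prof.py p2.npz
```

```text
scene [269.7, 225.7] -0.0015
-42:147 -40:113 -38:73 -36:107 -34:147 -32:166 -30:173 -28:172 -26:172 -24:173 -22:174 -20:161 -18:140 -16:99 -14:66 -12:40 -10:40 -8:48 -6:67 -4:105 -2:142 0:145 2:148 4:154 6:164 8:170 10:169 12:169 14:169 16:169 18:167 20:158 22:128 24:79 26:27 28:25 30:52 32:105 34:142 36:166 38:174 40:174 42:173
top [231.5, 154.7] 0.004
-42:210 -40:207 -38:174 -36:92 -34:24 -32:24 -30:97 -28:158 -26:191 -24:192 -22:191 -20:189 -18:189 -16:191 -14:191 -12:171 -10:126 -8:62 -6:42 -4:36 -2:34 0:38 2:88 4:127 6:147 8:149 10:173 12:184 14:188 16:189 18:188 20:188 22:188 24:187 26:162 28:100 30:54 32:60 34:134 36:183 38:206 40:206 42:206
[ 0.5313 -0.0143  0.0123] [-2.779  -1.3483 -5.1289]
```

```bash
cat > bub.py <<'E'
import numpy as np,sys
from scipy.optimize import least_squares
from scipy.special import erf
files=sys.argv[1:]
x=np.arange(-42,42.1,1.);D=[]
for f in files:
    z=np.load(f)
    for c in ("scene","top"):
        if f=="p1.npz" and c=="top":continue
        D.append((f,c,z[c]))
xf=np.arange(-60,60,.25)
def model(s,cam,q,full=False):
    m,wm,wb,dm,db=s;sig,k=cam;e,L,b,B=q  # e: edge centre, L half strip length, b bubble rel. to mark centre
    t=np.where(abs(xf-e)<L,1.,.15)
    c=e+k
    for sg in(-1,1):t=np.where(abs(xf-c-sg*m)<wm/2,0,0)+t
    soft=lambda u,w:np.clip((w/2-abs(u))/.25+.5,0,1)
    for sg in(-1,1):t=t*(1-dm*soft(xf-c-sg*m,wm))
    t=t*(1-db*soft(xf-c-b,wb))
    g=np.exp(-.5*(np.arange(-40,41)*.25/sig)**2);g/=g.sum()
    return np.interp(x,xf,B*np.convolve(t,g,"same"))
def unpack(v):
    s=v[:5];cams={"scene":v[5:7],"top":v[7:9]};return s,cams,v[9:].reshape(-1,4)
def res(v):
    s,cams,Q=unpack(v);r=[]
    for (f,c,d),q in zip(D,Q):
        w=(abs(x-q[0])<q[1]+1)
        r.append((model(s,cams[c],q)-d)*w/170)
    return np.concatenate(r)
v0=[8,2,10,.6,.85,2.,0,2.,0]
for f,c,d in D:
    ins=np.where(d>140)[0];b=x[(abs(x)<30)][np.argmin(np.convolve(d,np.ones(7)/7,"same")[abs(x)<30])]
    e0={("p1.npz","scene"):3.9,("p2.npz","scene"):-6.1,("p2.npz","top"):-1.2}.get((f,c))
    if e0 is None:
        from itertools import product
        # dark end bands: deepest pair ~62 mm apart
        e0=min(np.arange(-12,12,.5),key=lambda e:np.interp(e-31,x,d)+np.interp(e+31,x,d))
    v0+=[e0,29,b-e0,175]
r=min((least_squares(res,np.array(v0)+np.r_[0,0,dw,np.zeros(len(v0)-3)],x_scale=np.maximum(np.abs(v0),1)*.1,diff_step=1e-3) for dw in(-3,0,3)),key=lambda r:r.cost)
s,cams,Q=unpack(r.x);print("cost",r.cost,"m,wm,wb,dm,db",s.round(2),{k:v.round(2) for k,v in cams.items()})
for (f,c,d),q in zip(D,Q):print(f,c,"edge %.1f half %.1f bubble offset %.2f mm"%(q[0],q[1],q[2]))
E
python3 bub.py p1.npz p2.npz
```

```text
cost 0.4723020453185922 m,wm,wb,dm,db [ 2.53 13.59  9.66  0.39  0.58] {'scene': array([ 2.27, -0.14]), 'top': array([ 1.87, -0.05])}
p1.npz scene edge 3.4 half 29.0 bubble offset 1.52 mm
p2.npz scene edge -9.2 half 29.0 bubble offset 57.22 mm
p2.npz top edge -1.3 half 28.9 bubble offset -2.53 mm
```

```bash
python3 - <<'E'
s=open('bub.py').read()
s=s.replace("x_scale=","bounds=(np.r_[5.5,.8,4,.2,.5,1,-2.5,1,-2.5,np.tile([-14,26,-13,130],len(D))],np.r_[11,4,14,1,1,4,2.5,4,2.5,np.tile([14,33,13,230],len(D))]),x_scale=")
s=s.replace("b-e0,175","np.clip(b-e0,-9,9),175")
open('bub.py','w').write(s)
E
python3 bub.py p1.npz p2.npz
```

```text
cost 0.06506642357854919 m,wm,wb,dm,db [ 8.17  2.01 11.71  0.56  0.8 ] {'scene': array([ 2.57, -0.13]), 'top': array([1.9 , 0.05])}
p1.npz scene edge 2.9 half 29.1 bubble offset 1.10 mm
p2.npz scene edge -6.3 half 29.2 bubble offset -3.65 mm
p2.npz top edge -0.8 half 29.0 bubble offset -2.07 mm
```

The fit gives the bubble at +2.4 mm before this push and -2.3 mm after, so I overshot slightly. Level lies at TCP x of about 0.528. I'll draw the wedge back about 3.4 mm.

step_arm:
  increments: [1,0,0,0,0,0,25,2,0,0,0,0,0,25,3,0,0,0,0,0,25,4,0,0,0,0,0,25,4,0,0,0,0,0,25]

```text
time_s: 12.25
tcp_pos: [0.5276, -0.0148, 0.0125]
orientation: [180.0, 0.0, -169.6]
ft_force: [2.0, 1.6, -4.1]
opening: 0.41
finger_force: 50.4
```

```bash
python3 prof.py p3.npz | grep -v ':' ; python3 bub.py p1.npz p2.npz p3.npz
```

```text
scene [271.8, 224.0] -0.001
top [230.9, 152.7] 0.003
[ 0.5273 -0.015   0.0123] [ 1.0729  0.9829 -4.3491]
cost 2.0567199975621593 m,wm,wb,dm,db [5.53 3.93 8.53 0.77 0.88] {'scene': array([ 4., -1.]), 'top': array([ 2.78, -0.16])}
p1.npz scene edge 4.5 half 26.3 bubble offset 1.31 mm
p2.npz scene edge -7.4 half 32.9 bubble offset -3.08 mm
p2.npz top edge -1.7 half 29.3 bubble offset -2.01 mm
p3.npz scene edge -5.1 half 26.4 bubble offset 12.99 mm
p3.npz top edge -6.7 half 29.7 bubble offset -1.67 mm
```

```bash
cat > bub1.py <<'E'
import sys;f=sys.argv[1];sys.argv=["b"]
src=open("bub.py").read().split("def unpack")[0];exec(src)
from itertools import product
S=[8.17,2.01,11.71,.56,.8];C={"scene":[2.57,-.13],"top":[1.9,.05]};z=np.load(f)
for c in C:
    d=z[c];best=None
    for e0,b0 in product(np.arange(-12,13,3),(-5,0,5)):
        r=least_squares(lambda q:(model(S,C[c],q)-d)*(abs(x-e0)<26)/170,[e0,29,b0,d.max()*.95],x_scale=[1,1,1,10],diff_step=1e-3,bounds=([-15,28,-13,130],[15,30.5,13,230]))
        w=abs(x-r.x[0])<29;k=np.mean(((model(S,C[c],r.x)-d)[w]/170)**2)
        if best is None or k<best[0]:best=(k,r.x)
    print(f,c,best[0],"edge %.1f half %.1f b %.2f"%tuple(best[1][:3]),"true %.2f"%(best[1][2]+(1.3 if c=="scene" else -.27)))
E
for f in p2 p3; do python3 bub1.py $f.npz; done
```

```text
p2.npz scene 0.0006094996006752428 edge -6.2 half 29.4 b -3.80 true -2.50
p2.npz top 0.00032570644591751725 edge -0.8 half 28.7 b -2.05 true -2.32
p3.npz scene 0.06986972972279142 edge -2.2 half 28.0 b 0.58 true 1.88
p3.npz top 0.0007643661342241321 edge -6.5 half 28.6 b -1.01 true -1.28
```

step_arm:
  increments: [0,0,0,0,0,0,40,0,0,0,0,0,0,50,0,0,0,0,0,0,60,0,0,0,0,0,0,60,0,0,0,0,0,0,60]

```text
time_s: 13.65
tcp_pos: [0.5274, -0.0151, 0.0124]
orientation: [-180.0, 0.0, -169.6]
ft_force: [-0.2, 0.2, -0.1]
opening: 0.704
finger_force: 0.0
```

```bash
python3 - <<'E'
s=open('prof.py').read()
s=s.replace('m=mark_of(c,"level_vial");e=m[0]["centre"] if m else E[c]','e=E[c]').replace('"scene":(269.8,222.8),"top":(228.3+.5-.5,155.2)','"scene":(269.7,225.0),"top":(231.0,154.7)')
open('prof.py','w').write(s)
E
python3 prof.py p4.npz | grep -v ':' ; python3 bub1.py p4.npz
```

```text
scene (269.7, 225.0) -0.002
top (231.0, 154.7) 0.0025
[ 0.5273 -0.015   0.0123] [ 0.5122 -0.1658 -0.5917]
p4.npz scene 0.0003692053447281828 edge -5.3 half 29.3 b 1.62 true 2.92
p4.npz top 0.0006442694470306309 edge -2.4 half 28.2 b 1.94 true 1.67
```

step_arm:
  increments: [0,0,1,0,0,0,60,0,0,1,0,0,0,45,0,0,1,0,0,0,30,0,0,1,0,0,0,25,0,0,1,0,0,0,25]

```text
time_s: 14.95
tcp_pos: [0.5272, -0.015, 0.0115]
orientation: [-180.0, -0.0, -169.6]
ft_force: [-2.6, 0.2, 5.0]
opening: 0.409
finger_force: 50.5
```

step_arm:
  increments: [0,0,0,0,0,0,25,-1,0,0,0,0,0,25,-2,0,0,0,0,0,25,-3,0,0,0,0,0,25,-4,0,0,0,0,0,25]

```text
time_s: 15.45
tcp_pos: [0.5272, -0.015, 0.0114]
orientation: [-179.9, -0.4, -169.6]
ft_force: [-20.3, -3.6, 26.4]
opening: 0.406
finger_force: 53.1
```

step_arm:
  increments: [0,0,-0.3,0,0,0,25,0,0,-0.6,0,0,0,25,0,0,-0.9,0,0,0,25,0,0,-1.2,0,0,0,25,0,0,-1.2,0,0,0,25]

```text
time_s: 15.95
tcp_pos: [0.5281, -0.015, 0.0115]
orientation: [-180.0, -0.3, -169.6]
ft_force: [-8.9, -0.5, 1.2]
opening: 0.41
finger_force: 50.3
```

step_arm:
  increments: [-0.6,0,-0.2,0,0,0,25,-1.2,0,-0.3,0,0,0,25,-1.8,0,-0.3,0,0,0,25,-2.3,0,-0.3,0,0,0,25,-2.3,0,-0.3,0,0,0,25]

```text
time_s: 16.45
tcp_pos: [0.5308, -0.0147, 0.0116]
orientation: [-180.0, -0.3, -169.6]
ft_force: [-6.2, -0.6, -1.5]
opening: 0.409
finger_force: 49.9
```

step_arm:
  increments: [0,0,0,0,0,0,40,0,0,0,0,0,0,50,0,0,0,0,0,0,60,0,0,0,0,0,0,60,0,0,0,0,0,0,60]

```text
time_s: 16.95
tcp_pos: [0.5337, -0.0138, 0.0129]
orientation: [-180.0, 0.0, -169.6]
ft_force: [0.9, 0.2, 0.0]
opening: 0.704
finger_force: 0.0
```

```bash
python3 prof.py p5.npz | grep -v ':' ; python3 bub1.py p5.npz
```

```text
scene (269.7, 225.0) -0.002
top (231.0, 154.7) 0.0025
[ 0.5335 -0.0139  0.0128] [0.8079 0.0627 0.2061]
p5.npz scene 0.00024132953861561362 edge -4.9 half 29.2 b 0.36 true 1.66
p5.npz top 0.0003347056174748423 edge -2.0 half 28.9 b 0.84 true 0.57
```

step_arm:
  increments: [2,0,0,0,0,0,60,4,0,0,0,0,0,60,6,0,0.5,0,0,0,45,6,0,0.5,0,0,0,30,6,0,0.5,0,0,0,25]

```text
time_s: 18.25
tcp_pos: [0.527, -0.0151, 0.0124]
orientation: [-180.0, -0.1, -169.6]
ft_force: [-3.9, -1.7, 5.1]
opening: 0.406
finger_force: 50.4
```

step_arm:
  increments: [0,0,0,0,0,0,25,-1,0,-0.4,0,0,0,25,-2,0,-0.8,0,0,0,25,-3,0,-1,0,0,0,25,-3.5,0,-1,0,0,0,25]

```text
time_s: 18.75
tcp_pos: [0.5278, -0.015, 0.0124]
orientation: [-180.0, -0.4, -169.6]
ft_force: [-11.0, -1.3, 6.0]
opening: 0.409
finger_force: 50.6
```

```bash
python3 - <<'E'
# starting pictures: bubble place at -0.062 (hanging)
import numpy as np,cv2
import prof
from fit import *
for c,f,e in (("top","pics/t.png",(231.3,156.5)),("scene","pics/s.png",(269,224.5))):
    im=cv2.resize(cv2.imread(f),(512,384),interpolation=cv2.INTER_AREA)
    prof.capture=lambda n:im
    x,q,o=prof.prof(c,e,1);print(c,o," ".join(f"{int(a)}:{int(b)}" for a,b in zip(x[::2],q[::2])))
    np.savez("p0_%s.npz"%c,scene=q,top=q)
E
python3 bub1.py p0_top.npz|grep top; python3 bub1.py p0_scene.npz|grep scene\
```

```text
top 0.0015 -42:196 -40:183 -38:153 -36:95 -34:51 -32:46 -30:81 -28:129 -26:159 -24:171 -22:172 -20:172 -18:171 -16:171 -14:169 -12:156 -10:145 -8:148 -6:162 -4:168 -2:170 0:169 2:165 4:142 6:99 8:64 10:42 12:37 14:43 16:70 18:115 20:153 22:163 24:156 26:131 28:87 30:51 32:56 34:100 36:159 38:184 40:193 42:194
scene -0.001 -42:166 -40:161 -38:142 -36:119 -34:93 -32:108 -30:128 -28:148 -26:156 -24:160 -22:159 -20:159 -18:157 -16:149 -14:141 -12:141 -10:146 -8:156 -6:158 -4:157 -2:151 0:129 2:101 4:61 6:42 8:35 10:53 12:82 14:121 16:142 18:156 20:159 22:142 24:115 26:68 28:40 30:28 32:53 34:94 36:140 38:157 40:165 42:166
p0_top.npz scene 0.00016837892565204837 edge -0.9 half 28.4 b 12.86 true 14.16
p0_top.npz top 0.001171867701641454 edge -1.1 half 28.3 b 12.94 true 12.67
p0_scene.npz scene 0.001343473212988543 edge -4.0 half 28.5 b 11.64 true 12.94
```

step_arm:
  increments: [-0.4,0,-0.2,0,0,0,25,-0.8,0,-0.4,0,0,0,25,-1.2,0,-0.4,0,0,0,25,-1.5,0,-0.4,0,0,0,25,-1.5,0,-0.4,0,0,0,25]

```text
time_s: 19.25
tcp_pos: [0.5298, -0.0148, 0.0126]
orientation: [-180.0, -0.3, -169.6]
ft_force: [-6.3, -1.1, -2.2]
opening: 0.406
finger_force: 50.0
```

Moved about 2 mm. I'll release and check.

step_arm:
  increments: [1,0,0,0,0,0,40,2,0,0,0,0,0,50,2,0,0,0,0,0,60,2,0,0,0,0,0,60,2,0,0,0,0,0,60]

```text
time_s: 19.75
tcp_pos: [0.5309, -0.0143, 0.0139]
orientation: [-180.0, 0.0, -169.6]
ft_force: [0.2, -0.4, 0.1]
opening: 0.7
finger_force: 0.0
```

```bash
python3 prof.py p6.npz | grep -v ':' ; python3 bub1.py p6.npz
```

```text
scene (269.7, 225.0) -0.002
top (231.0, 154.7) 0.0025
[ 0.5306 -0.0144  0.0137] [0.0428 0.7808 0.4259]
p6.npz scene 0.0002646618478930685 edge -4.8 half 29.3 b -0.77 true 0.53
p6.npz top 0.0009122634501734456 edge -1.6 half 28.6 b -0.23 true -0.50
```

The bubble is within about 0.5 mm of centre, so the wedge is done. Next I'll lift clear, close the fingers and go to the tin side of the lever.

step_arm:
  increments: [0,0,-25,0,0,0,70,0,0,-65,0,0,0,70,0,0,-110,0,0,0,70,0,0,-160,0,0,0,60,0,0,-205,0,0,0,40]

```text
time_s: 21.05
tcp_pos: [0.5303, -0.0141, 0.221]
orientation: [180.0, 0.0, -169.6]
ft_force: [1.5, -1.0, 0.1]
opening: 0.552
finger_force: 0.0
```

step_arm:
  increments: [-20,-7,-10,0,0,0,0,-60,-20,-20,0,0,0,0,-100,-34,-20,0,0,0,0,-138,-45,-20,0,0,0,0,-157,-51,-20,0,0,0,0]
  squeeze: 20

```text
time_s: 21.55
tcp_pos: [0.6965, -0.0371, 0.2378]
orientation: [180.0, -0.0, -169.7]
ft_force: [-0.8, -0.7, -0.0]
opening: -0.0
finger_force: 0.0
```

```bash
python3 - <<'E'
from fit import *
s=state();print(s["tcp_pos"],s["orientation"],s["opening"],s["ft_force"])
a=[mark_of(c,"lever_grip") if capture(c) is not None else 0 for c in ("scene","top")]
print(a)
if all(a): print(tri(a[0][0]["centre"],a[1][0]["centre"]))
G=np.array([[.6852,.0128,.161]]);print(proj("scene",G),proj("top",G))
s=state();print(s["tcp_pos"],s["ft_force"])
A=capture("scene")[140:240,190:290];B=capture("top")[110:210,205:305]
cv2.imwrite("pics/l.png",cv2.resize(np.hstack([A,B])[:,:,::-1],(800,400),interpolation=3))
E
python3 prof.py p7.npz | grep -v ':' ; python3 bub1.py p7.npz
```

```text
[ 0.6965 -0.0371  0.2378] [ 179.995    -0.003  -169.7022] -0.00026638206420736453 [-0.7902 -0.6673 -0.0363]
[[{'centre': [242.6, 213.5], 'conf': 0.57}], [{'centre': [256.5, 148.4], 'conf': 0.47}]]
(array([0.6806, 0.0136, 0.1648]), np.float64(0.001774010091816552))
[[242.4737 215.7501]] [[257.1761 146.7475]]
[ 0.6938 -0.0357  0.2382] [-0.7586  0.3603  0.1054]
scene (269.7, 225.0) -0.002
top (231.0, 154.7) 0.0025
[ 0.6942 -0.0363  0.2387] [-0.1359  0.1383 -1.1132]
p7.npz scene 0.00021309172371308338 edge -4.8 half 29.6 b -0.76 true 0.54
p7.npz top 0.0008146818841240092 edge -1.6 half 28.7 b -0.26 true -0.53
```

View pics/l.png

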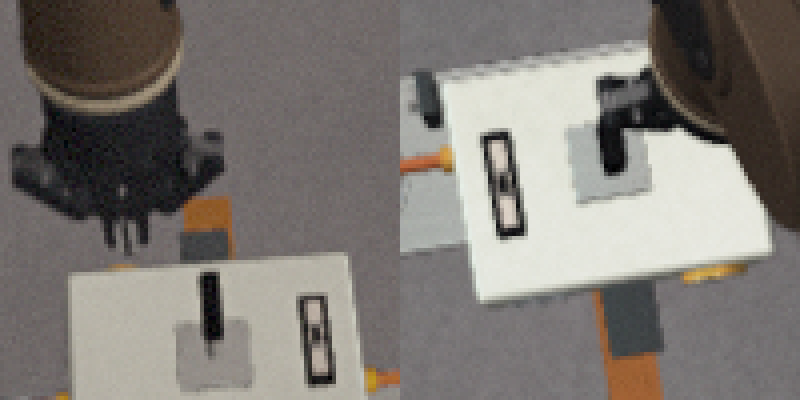

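The bubble sits between the marks in both views, and the lever grip is at scene crop (210,305), as modelled. I'll descend beside the lever.

step_arm:
  increments: [0,0,20,0,0,0,0,0,0,40,0,0,0,0,0,0,58,0,0,0,0,0,0,70,0,0,0,0,0,0,78,0,0,0,0]

```text
time_s: 23.15
tcp_pos: [0.6939, -0.0364, 0.1597]
orientation: [180.0, -0.1, -169.6]
ft_force: [-0.4, 0.0, -0.6]
opening: -0.003
finger_force: 0.0
```

step_arm:
  increments: [0,5,0,0,0,0,0,0,11,0,0,0,0,0,0,17,0,0,0,0,0,0,22,0,0,0,0,0,0,26,0,0,0,0,0]

```text
time_s: 23.65
tcp_pos: [0.6896, -0.0097, 0.1613]
orientation: [-180.0, 0.0, -169.6]
ft_force: [0.6, 0.7, -0.5]
opening: -0.0
finger_force: 0.0
```

step_arm:
  increments: [0,3,0,0,0,0,0,0,6,0,0,0,0,0,0,9,0,0,0,0,0,0,12,0,0,0,0,0,0,15,0,0,0,0,0]

```text
time_s: 24.15
tcp_pos: [0.6868, 0.0039, 0.1607]
orientation: [-180.0, -0.0, -169.6]
ft_force: [1.3, -1.4, -0.3]
opening: -0.004
finger_force: 0.6
```

step_arm:
  increments: [0,2,0,0,0,0,0,0,4,0,0,0,0,0,0,6,0,0,0,0,0,0,8,0,0,0,0,0,0,9,0,0,0,0,0]

```text
time_s: 24.65
tcp_pos: [0.6851, 0.013, 0.1607]
orientation: [-180.0, -0.0, -169.6]
ft_force: [-0.3, -1.5, -0.8]
opening: -0.003
finger_force: 0.9
```

step_arm:
  increments: [0,1,0,0,0,0,0,0,2,0,0,0,0,0,0,3,0,0,0,0,0,0,4,0,0,0,0,0,0,5,0,0,0,0,0]

```text
time_s: 25.15
tcp_pos: [0.6843, 0.0177, 0.1607]
orientation: [-180.0, 0.0, -169.6]
ft_force: [0.0, -2.4, -1.4]
opening: -0.0
finger_force: 1.1
```

step_arm:
  increments: [0,1,0,0,0,0,0,0,2,0,0,0,0,0,0,3,0,0,0,0,0,0,4,0,0,0,0,0,0,5,0,0,0,0,0]

```text
time_s: 25.65
tcp_pos: [0.6834, 0.0226, 0.1607]
orientation: [-180.0, -0.0, -169.6]
ft_force: [0.3, -2.9, -1.1]
opening: -0.005
finger_force: 1.3
```

step_arm:
  increments: [0,0.5,0,0,0,0,0,0,1,0,0,0,0,0,0,1.5,0,0,0,0,0,0,2,0,0,0,0,0,0,2,0,0,0,0,0]

```text
time_s: 26.15
tcp_pos: [0.683, 0.0247, 0.1607]
orientation: [-180.0, 0.0, -169.6]
ft_force: [0.7, -4.2, -0.9]
opening: 0.003
finger_force: 1.4
```

step_arm:
  increments: [0,0.5,0,0,0,0,0,0,1,0,0,0,0,0,0,1.5,0,0,0,0,0,0,2,0,0,0,0,0,0,2,0,0,0,0,0]

```text
time_s: 26.65
tcp_pos: [0.6829, 0.0251, 0.1607]
orientation: [-179.9, -0.0, -169.7]
ft_force: [1.3, -7.0, -0.4]
opening: 0.001
finger_force: 3.1
```

step_arm:
  increments: [0,0.5,0,0,0,0,0,0,1,0,0,0,0,0,0,1.5,0,0,0,0,0,0,2,0,0,0,0,0,0,2,0,0,0,0,0]

```text
time_s: 27.15
tcp_pos: [0.6829, 0.0253, 0.1606]
orientation: [-179.8, -0.0, -169.8]
ft_force: [1.7, -9.8, 1.1]
opening: -0.004
finger_force: 5.0
```

step_arm:
  increments: [0,0.8,0,0,0,0,0,0,1.5,0,0,0,0,0,0,2.2,0,0,0,0,0,0,2.8,0,0,0,0,0,0,2.8,0,0,0,0,0]

```text
time_s: 27.65
tcp_pos: [0.6828, 0.0257, 0.1606]
orientation: [-179.6, -0.0, -169.9]
ft_force: [3.1, -15.4, 2.9]
opening: -0.001
finger_force: 7.7
```

step_arm:
  increments: [0,0,0,0,0,0,0,0,0,0,0,0,0,0,0,0,0,0,0,0,0,0,0,0,0,0,0,0,0,0,0,0,0,0,0]

```text
time_s: 28.15
tcp_pos: [0.6828, 0.0256, 0.1606]
orientation: [-179.6, -0.0, -169.9]
ft_force: [2.1, -15.7, 2.3]
opening: 0.001
finger_force: 7.7
```

step_arm:
  increments: [0,-0.6,0,0,0,0,0,0,-0.8,0,0,0,0,0,0,-0.8,0,0,0,0,0,0,-0.8,0,0,0,0,0,0,-0.8,0,0,0,0,0]

```text
time_s: 28.65
tcp_pos: [0.6828, 0.0256, 0.1606]
orientation: [-179.7, -0.0, -169.9]
ft_force: [2.1, -13.8, 1.4]
opening: -0.002
finger_force: 6.9
```

step_arm:
  increments: [0,0,0,0,0,0,0,0,0,0,0,0,0,0,0,0,0,0,0,0,0,0,0,0,0,0,0,0,0,0,0,0,0,0,0]

```text
time_s: 29.15
tcp_pos: [0.6828, 0.0256, 0.1606]
orientation: [-179.7, -0.0, -169.9]
ft_force: [2.5, -15.1, 1.4]
opening: -0.001
finger_force: 6.9
```

step_arm:
  increments: [0,0,0,0,0,0,0,0,0,0,0,0,0,0,0,0,0,0,0,0,0,0,0,0,0,0,0,0,0,0,0,0,0,0,0]

```text
time_s: 29.65
tcp_pos: [0.6828, 0.0256, 0.1606]
orientation: [-179.7, -0.0, -169.9]
ft_force: [2.1, -14.0, 1.4]
opening: 0.004
finger_force: 6.9
```

I held about 14 N for two seconds. Now I'll let the lever come back and clear away.

step_arm:
  increments: [0,-8,0,0,0,0,0,0,-18,0,0,0,0,0,0,-28,0,0,0,0,0,0,-38,0,0,0,0,0,0,-48,0,0,0,0,0]

```text
time_s: 30.15
tcp_pos: [0.6906, -0.0169, 0.1605]
orientation: [180.0, -0.0, -169.6]
ft_force: [0.6, 0.4, 0.2]
opening: -0.002
finger_force: 0.0
```

step_arm:
  increments: [0,-12,0,0,0,0,0,0,-25,-10,0,0,0,0,0,-30,-45,0,0,0,0,0,-30,-85,0,0,0,0,0,-30,-110,0,0,0,0]

```text
time_s: 30.65
tcp_pos: [0.6968, -0.0467, 0.2746]
orientation: [180.0, 0.2, -169.7]
ft_force: [0.5, 1.0, 0.6]
opening: -0.001
finger_force: 0.0
```

step_arm:
  increments: [40,0,0,0,0,0,0,85,0,0,0,0,0,0,130,0,0,0,0,0,0,175,0,0,0,0,0,0,210,0,0,0,0,0,0]

```text
time_s: 31.15
tcp_pos: [0.4872, -0.0847, 0.2711]
orientation: [-179.9, -0.0, -169.6]
ft_force: [0.1, -0.8, 1.9]
opening: -0.001
finger_force: 0.0
```

```bash
python3 prof.py p8.npz | grep -v ':' ; python3 bub1.py p8.npz
python3 - <<'E'
from h import *
A=capture("scene")[130:280,150:350];B=capture("top")[90:240,165:365]
cv2.imwrite("pics/z.png",cv2.resize(np.hstack([A,B])[:,:,::-1],(800,300),interpolation=3));s=state();print(s["time_s"],s["tcp_pos"])
E
```

```text
scene (269.7, 225.0) -0.002
top (231.0, 154.7) 0.0025
[ 0.4895 -0.0838  0.2706] [-0.5094  0.4069 -0.1423]
p8.npz scene 0.00023354034741979315 edge -4.9 half 29.5 b -0.72 true 0.58
p8.npz top 0.0008026872519086536 edge -1.6 half 28.8 b -0.19 true -0.46
32.05 [ 0.4894469  -0.08387319  0.27070337]
```

View pics/z.png

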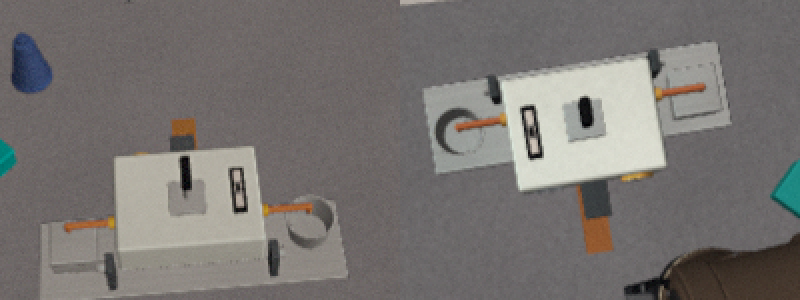

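The lever is upright at scene crop (186,172), the bubble is still centred and the wedge is under the foot. The cup, tin and cone stand where they were, so I'm handing in.

```bash
python3 -c "
from bench import job_done
print(job_done())"
```

```text
the job is handed in; nothing more can be done
None
```

I handed the job in at about 32 s: the wedge is under the front foot with the level reading centred to about 0.5 mm, and the lever was held against its cup-side stop at 14–15 N for about 2 s and sprang back to the middle; the cup, tin and cone were not touched.

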